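Dial the code and open the locked spirits chest

TASK

Open the locked spirits chest: with a light fingertip pressure roll the three number dials of its lock to 3-8-5 (left to right as seen from the robot), slide the bolt by its knob fully out of the hasp, then raise the lid by its knob until it stands open at 70 degrees or more, and let go. Never bear on the lock case or its dials with more than 15 N, and leave everything else on the cart where it stands.

Things in the scene. Friction and masses are not known exactly. Their poses are not given: they have to be found in the camera images.
- chest: Walnut chest, 260 (x) x 300 (y) x 100 mm (z), fixed on the shelf; origin under its centre, x points away from its front (the robot's side) towards its hinges, y to its left, z up. Its front 70 mm (x -130 to -60 mm) is a solid deck, top at z = 100 mm, that carries the lock; behind it lies the lid, top flush with the deck.
- lock_case: Chrome lock case on the deck, 46 x 104 x 16 mm; origin under its centre at chest (-92, 0, 100) mm, axes as the chest's. Three black dials (radius 15 mm, 12 mm wide, axle along y) stand out of its top at y = +30, 0, -30 mm. White numerals 0-9 run round each, upright when read from the robot's side; the number that counts is the one on the very top, between two red marks.
- dial1_top (a point): Nominal top of the left dial, at lock_case (0, 30, 24) mm, fixed to the case. The real tops of all three dials lie together up to 3 mm above or below this (5 to 11 mm above the case); the measured pose does not show it: feel for it, slowly (under 10 mm/s), since a brisk touch alone exceeds 15 N.
- dial2_top (a point): Nominal top of the middle dial, at lock_case (0, 0, 24) mm; same remark.
- dial3_top (a point): Nominal top of the right dial, at lock_case (0, -30, 24) mm; same remark.
- dial1 (a joint): Left dial's angle, rad: number shown = value / 0.6283 (modulo 10), so 3 is 1.885. Grows when the dial's top is dragged along +x of the chest (away from the robot), 9.4 mm of drag per number. Endless. A sprung detent (about 1.5 N at the rim) pulls it home from up to 0.3 of a number off. Starts 1 or 2 numbers off its code, maybe between numbers. Press some 4 to 10 N, or it slips.
- dial2 (a joint): Middle dial, as dial1: 8 is 5.027. Starts up to 2 numbers off 8 either way, perhaps already on it.
- dial3 (a joint): Right dial, as dial1: 5 is 3.142. Starts 1 or 2 numbers off 5.
- bolt (a joint): Barrel bolt that runs through the lock along y; m, 0 = shot through the lid's hasp, grows to 0.024 as it is drawn to -y of the chest. Rattles 2 mm while locked; slides (about 2 N) only with all three numbers right; clear of the hasp from 0.020. Stays where it is left.
- bolt_knob (a point): Middle of the grip of the bolt's upright knob, 13 mm across; grip 16 mm high, knob's top 10 mm above this point, deck 25 mm below it; starts at chest (-92, -85, 125) mm and slides with the bolt. 17 mm free between the knob and the bolt's guide on the lock's side, open all round otherwise.
- lid (a joint): Lid angle, rad: 0 shut, grows to 1.75 as it is raised about the hinge; stiff hinge, stays at any angle; about 5 N at the knob to raise it. Its chrome hasp reaches forward over the deck at y = 70 to 82 mm, round the bolt, up to 20 mm above the deck: while the bolt is shot the lid cannot rise.
- lid_knob (a point): Middle of the grip of the lid's round knob, 18 mm across, grip 15 mm high, top 10 mm above this point; with the lid shut at chest (-30, 0, 121.5) mm; moves with the lid.
- lid_hinge (a point): Hinge axis of the lid, along the chest's y, at chest (128, 0, 94) mm.
- measuring_cup_mid (a point): Clear plastic measuring cup, 88 mm across, 100 mm high, left of the chest; middle, half-way up. Bystander.
- jigger_mid (a point): Steel double-cone jigger, 48 mm across, 84 mm high, right of the chest; middle. Bystander.
- shaker_mid (a point): Slim aluminium cocktail shaker, 74 mm across, 208 mm high; point 100 mm up its axis. Bystander.
- funnel_mid (a point): Steel funnel standing on its mouth, 112 mm across, 115 mm high; point 50 mm up its axis. Bystander.
- cap_jar_mid (a point): Glass jar with bottle caps, 76 mm across, 92 mm high; middle. Bystander.

How it is judged:
By the outcome, as a careful person would: the job done as asked, in the order asked, and still so for the second after the job is handed in, with the robot touching nothing.
It also fails if it takes over 72 s, if anything falls off the work surface, if the arm or the gripper's body presses on something with over 40 N, if the wrist force passes 120 N, or if a joint passes its speed limit or range.

ROBOT

A 7-joint arm with a two-finger parallel gripper is mounted at the origin on the work surface. World frame = base frame: x ahead of the robot, y to its left, z up, the work surface at z = 0. Lengths are in m, angles in rad, forces in N, time in s.
With the tool pointing down it reaches from about 0.375 to 0.925 m from the base axis. Payload 3.1 kg.
Tool frame: the origin (TCP) lies between the finger pads; the fingertips stand 19 mm ahead of it and the grasp point (between the pads) is the TCP; z points along the fingers, y is the direction in which the jaws open and shut (so a half turn about z gives the same grasp; the last joint's range is limited). The gripper opens to 85 mm and grips with 20 to 120 N. Pads are 22 mm wide; open, the fingers measure 114 mm over their backs; the gripper's body (76 mm by 85 mm) begins 54 mm behind the grasp point. The pads swing forward as they close: fully open they stand 13 mm farther back than shut.
Start: joints at [-1.268, 0.383, 0.044, 1.598, -0.018, 1.161, -0.05], TCP at [0.254, 0.598, 0.25] pointing down, gripper open.
Joint ranges: [-2.61, 2.61], [-0.41, 2.15], [-1.48, 1.57], [0, 2.5], [-1.57, 4.71], [0.05, 1.97], [-2.85, 2.85]. Speed limits (rad/s): [2.79, 2.79, 3.14, 3.14, 3.14, 3.14, 3.14].

INTERFACE

Orientations are given as a unit quaternion [x, y, z, w].
In Python, from bench import move_ptp, movel, move_j, move_gripper, pause, inverse_kinematics, read_camera, camera_params, MotionError, sign_off, look_for, tip_of, read_time_s, read_qpos, read_joint_vel, read_effort, read_eef_pos, read_tcp_rot, read_ft_force, read_ft_torque, read_finger_gap gives the robot as it stands. Calls block until the motion is done:
- move_ptp(position, orientation): joint-space move of the TCP to a pose.
- movel(position, orientation=None, speed=0.15): straight line of the TCP; orientation=None keeps the orientation; speed is the mean speed in m/s.
- move_j(angles): joint-space move.
- move_gripper(opening, effort=None): finger opening in m; effort is the grip in N (None keeps the last); returns when the fingers have stopped.
- pause(seconds).
- inverse_kinematics(position, orientation): joint angles nearest the present ones, or None.
- read_camera(name): name is "scene" or "side" or "wrist"; returns the picture (480x640x3 uint8, red, green, blue); there is no depth.
- camera_params(name): a dict with "K" (3x3 intrinsics, pixels), "dist_coeffs" ([k1, k2, p1, p2, k3] as OpenCV has them; the pictures are not rectified), "camera_from_world" (4x4, takes a point from world to camera coordinates). Camera axes: x right, y down, z forward; pixel columns grow to the right and rows downward; lengths in m; the calibration is good to about 2 mm. A picture is of the moment at which its call begins: read the wrist's pose just before it. camera_params takes no time and is no camera call; for the wrist camera it gives the pose at the moment of the call.
A pose or a line that the arm cannot do raises MotionError and nothing moves.
- sign_off(): hands the job in, once; it reports no verdict.
Trained networks look in the newest picture that a camera, given by its name, has taken for a name from the list of things; names that differ only in an ending like _2 or _b are one class to them, and where a whole thing is asked for, a point or a joint stands for the part that bears it (a point fixed in the world has none). Each returns a list of dicts, best first, with "confidence" (0 to 1); they miss things now and then, are a little off and sometimes report something else, mostly with a low value. They report only what shows in the picture. A call takes as long as a camera call.
- look_for(camera, name): "at" ([column, row] in pixels, amid what is visible of it).
- tip_of(camera, name): "at" ([column, row] in pixels: a listed point, or the origin of a listed thing).
Readings, each from a call of its own:
- read_time_s(): time.
- read_qpos(): joint angles.
- read_joint_vel(): joint speeds.
- read_effort(): joint torques, N m.
- read_eef_pos(): TCP position.
- read_tcp_rot(): TCP orientation.
- read_ft_force(): force on the tool from outside, world axes, zero at the start.
- read_ft_torque(): the same for the moment, N m.
- read_finger_gap(): finger opening in m.
Only numpy, scipy, OpenCV 4.12 (cv2) and the standard library are available. Lean on these libraries where they do the work, as an engineer would, in place of code of your own. Each camera call takes 0.05 s, during which the arm holds its last target.

## Working session

There is one attempt and no reset: what is moved stays moved. The work goes in short steps, each a Python script; the robot and the scene stay as the last script left them, time stands still between calls to the robot, and variables do not carry over. Pictures are saved under pics/ and viewed, and the job is handed in when it is done.

```bash
ls; mkdir -p pics; python3 - <<'E'
from bench import *
import cv2
print(read_time_s(), read_ft_force())
for c in ["scene","side","wrist"]:
    im=read_camera(c); cv2.imwrite(f"pics/a_{c}.png",im[:,:,::-1])
    p=camera_params(c); print(c,p)
    for n in ["chest","lock_case","dial1_top","dial2_top","dial3_top","bolt_knob","lid_knob","lid_hinge"]:
        r=tip_of(c,n); print(n,[(x['at'],round(x['confidence'],2)) for x in r[:2]])
print(read_time_s())
E
```

```text
pics
0.0 [-0.29852747 -0.51472151 -0.78910372]
scene {'K': array([[465.91483835,   0.        , 329.61293843],
       [  0.        , 465.91483835, 242.85238999],
       [  0.        ,   0.        ,   1.        ]]), 'dist_coeffs': array([0.0197072, 0.       , 0.       , 0.       , 0.       ]), 'camera_from_world': array([[-0.64764305,  0.7618864 ,  0.00935968,  0.39835799],
       [ 0.4910389 ,  0.42673843, -0.75945712, -0.220081  ],
       [-0.58261418, -0.48726116, -0.65049003,  1.44312888],
       [ 0.        ,  0.        ,  0.        ,  1.        ]])}
chest [([335.8, 277.1], 0.76)]
lock_case [([369.3, 232.2], 0.6)]
dial1_top [([374.4, 222.6], 0.82)]
dial2_top []
dial3_top [([357.4, 211.2], 0.67)]
bolt_knob [([375.4, 225.2], 0.72), ([249.7, 165.2], 0.56)]
lid_knob [([343.7, 228.4], 0.95)]
lid_hinge [([288.4, 273.6], 0.71), ([418.1, 316.2], 0.6)]
side {'K': array([[512.20595067,   0.        , 318.50144115],
       [  0.        , 512.20595067, 245.60913513],
       [  0.        ,   0.        ,   1.        ]]), 'dist_coeffs': array([-0.07017463,  0.        ,  0.        ,  0.        ,  
[... 599 characters left out ...]
9.92388776,   0.        , 320.69966004],
       [  0.        , 339.92388776, 244.69477009],
       [  0.        ,   0.        ,   1.        ]]), 'dist_coeffs': array([-0.04973405,  0.        ,  0.        ,  0.        ,  0.        ]), 'camera_from_world': array([[ 3.89959283e-01,  9.20832095e-01, -1.02986898e-04,
        -6.49419141e-01],
       [ 8.70315938e-01, -3.68529871e-01,  3.26704611e-01,
        -4.14903076e-02],
       [ 3.00802137e-01, -1.27491127e-01, -9.45126493e-01,
         3.80924457e-01],
       [ 0.00000000e+00,  0.00000000e+00,  0.00000000e+00,
         1.00000000e+00]])}
chest []
lock_case []
dial1_top []
dial2_top []
dial3_top []
bolt_knob []
lid_knob []
lid_hinge []
1.35
```

View pics/a_scene.png

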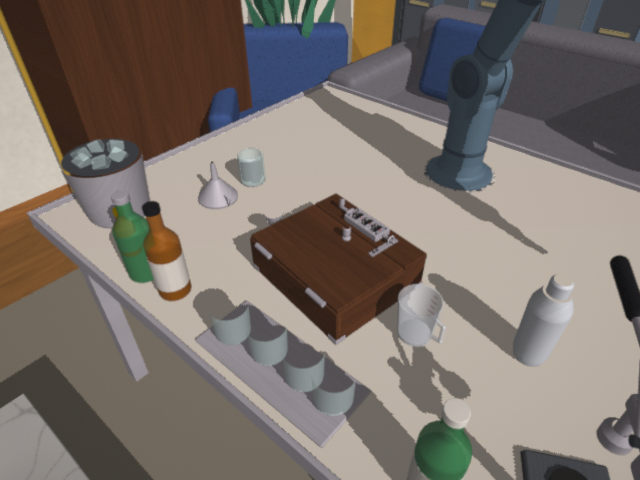

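View pics/a_side.png

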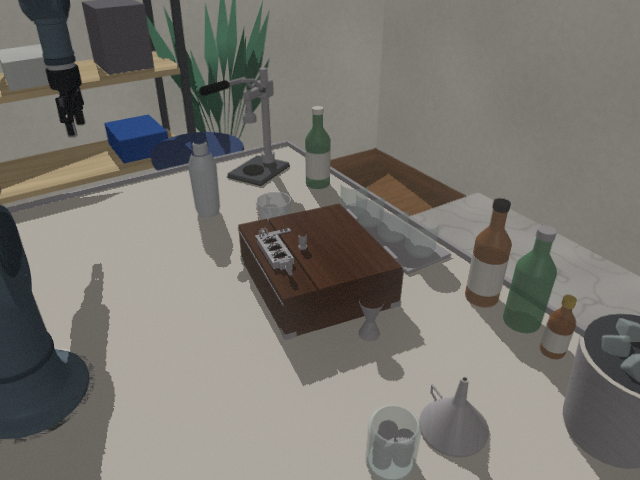

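View pics/a_wrist.png

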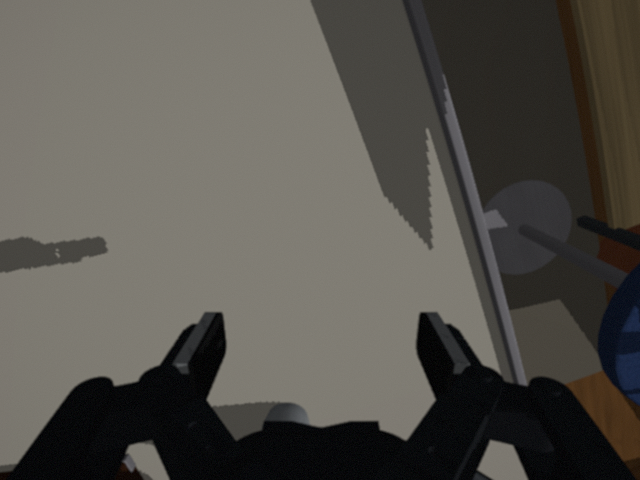

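```bash
cat > h.py <<'E'
import numpy as np, cv2
from bench import *
from scipy.spatial.transform import Rotation as R
def proj(p,P):
    T=p["camera_from_world"]; rv,_=cv2.Rodrigues(T[:3,:3])
    return cv2.projectPoints(np.array(P,float).reshape(-1,3),rv,T[:3,3],p["K"],p["dist_coeffs"])[0].reshape(-1,2)
PTS=dict(lid_knob=(-.03,0,.1215),dial1_top=(-.092,.03,.124),dial2_top=(-.092,0,.124),dial3_top=(-.092,-.03,.124),
 bolt_knob=(-.092,-.085,.125),lock_case=(-.092,0,.1),FL=(-.13,.15,.1),FR=(-.13,-.15,.1),BL=(.13,.15,.1),BR=(.13,-.15,.1),chest=(0,0,0))
def c2w(q,P):
    x,y,z,a=q; P=np.array(P,float).reshape(-1,3); c,s=np.cos(a),np.sin(a)
    return np.c_[x+c*P[:,0]-s*P[:,1], y+s*P[:,0]+c*P[:,1], z+P[:,2]]
E
python3 - <<'E'
from h import *
from scipy.optimize import least_squares
obs={"scene":dict(FR=(337,196),FL=(424,254),BL=(336,322),BR=(252,240),lid_knob=(343.7,231)),
"side":dict(FL=(238,222),BL=(342,207),BR=(400,270),FR=(279,306),lid_knob=(303.6,239))}
cp={c:camera_params(c) for c in obs}
def res(q):
    return np.concatenate([(proj(cp[c],c2w(q,[PTS[k] for k in o]))-np.array(list(o.values()))).ravel() for c,o in obs.items()])
s=least_squares(res,[.65,0,0.0,0],loss='soft_l1'); print(s.x, res(s.x).reshape(-1,2).round(1))
for c in obs:
    im=cv2.imread(f"pics/a_{c}.png"); k=list(PTS)
    for n,p in zip(k,proj(cp[c],c2w(s.x,[PTS[n] for n in k]))): cv2.circle(im,tuple(int(round(v)) for v in p),2,(0,0,255),-1)
    x,y=proj(cp[c],c2w(s.x,[0,0,.1]))[0].astype(int)
    cv2.imwrite(f"pics/b_{c}.png",cv2.resize(im[y-75:y+75,x-100:x+100],None,fx=4,fy=4))
E
```

```text
[ 0.59971728  0.00635928 -0.01068471 -0.17301543] [[ 0.4 -0.3]
 [ 3.3  3.5]
 [-0.3 -6. ]
 [-2.  -2.9]
 [ 3.5  3.1]
 [ 0.6  4.3]
 [-1.3 -1.7]
 [ 3.   0.6]
 [ 2.4 -3.5]
 [-1.5  2.5]]
```

```bash
python3 - <<'E'
from h import *
print(R.from_quat(read_tcp_rot()).as_matrix().round(3), read_eef_pos(), read_tcp_rot())
p=camera_params("wrist"); T=np.linalg.inv(p["camera_from_world"]); print(T.round(3))
E
```

```text
[[-0.921  0.39  -0.   ]
 [ 0.39   0.921 -0.   ]
 [ 0.    -0.    -1.   ]] [0.25355799 0.59849071 0.2502869 ] [ 1.99054423e-01  9.79988437e-01 -1.34736280e-05 -1.79587423e-05]
[[ 0.39   0.87   0.301  0.175]
 [ 0.921 -0.369 -0.128  0.631]
 [-0.     0.327 -0.945  0.373]
 [ 0.     0.     0.     1.   ]]
```

```bash
python3 - <<'E'
from h import *
def tri(a,b):
    Ps=[];xs=[]
    for c,u in (("scene",a),("side",b)):
        p=camera_params(c); xs.append(cv2.undistortPoints(np.array([[u]],float),p["K"],p["dist_coeffs"]).reshape(2,1)); Ps.append(p["camera_from_world"][:3])
    X=cv2.triangulatePoints(Ps[0],Ps[1],xs[0],xs[1]); return (X[:3]/X[3]).ravel().round(3)
print("shaker top",tri((563,282),(199,138)),"cup",tri((419,316),(274,215)))
print("knob",tri((347,231),(302.6,240)),"lidknobtop",c2w([.6,.006,-.0107,-.173],PTS["lid_knob"]))
E
```

```text
shaker top [0.523 0.439 0.212] cup [0.621 0.238 0.053]
knob [0.569 0.009 0.117] lidknobtop [[0.57044782 0.01116415 0.1108    ]]
```

View pics/b_side.png

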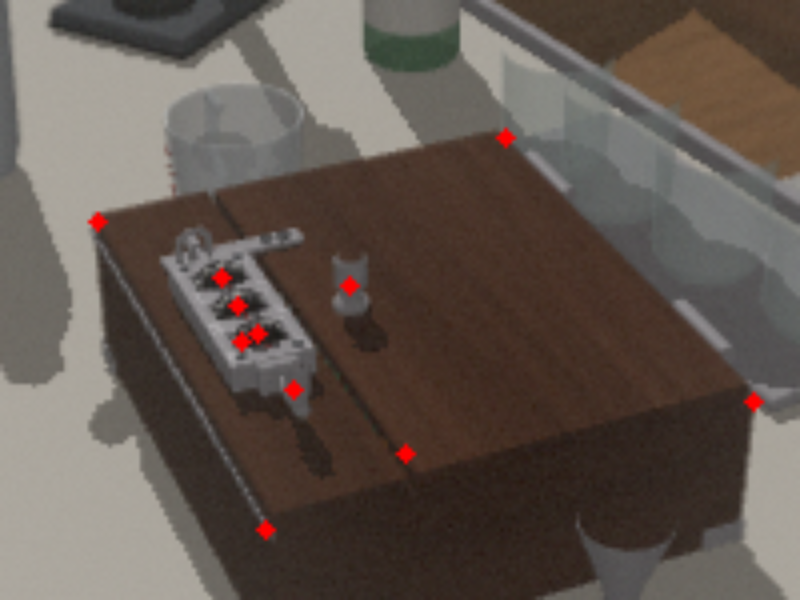

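View pics/b_scene.png

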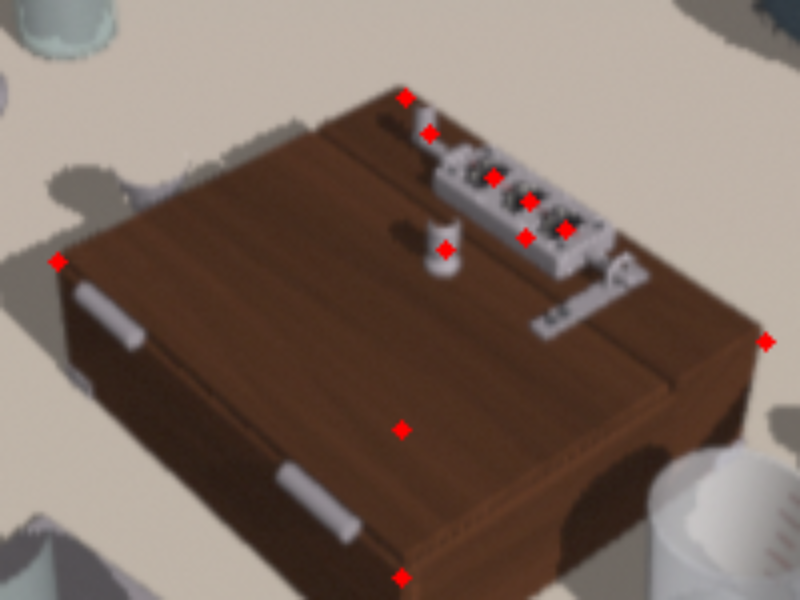

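```bash
cat >> h.py <<'E'
def quat(q,tilt=0.,turn=0.):
    # tool z down, tool x = -chest x (turn about z); 
    a=q[3]+turn; c,s=np.cos(a),np.sin(a)
    M=np.array([[-c,-s,0],[-s,c,0],[0,0,-1.]])
    M[:,0]=[-c,-s,0]; M[:,2]=[0,0,-1]; M[:,1]=np.cross(M[:,2],M[:,0])
    if tilt: M=R.from_rotvec(tilt*np.array([-s,c,0])).as_matrix()@M
    return R.from_matrix(M).as_quat()
E
python3 - <<'E'
from h import *
q=[.6,.006,0,-.173]
t=c2w(q,(-.06,0,.195))[0]
movel(t,quat(q),speed=0.35); print(read_time_s())
pc=camera_params("wrist"); im=read_camera("wrist"); print(read_eef_pos(),t)
cv2.imwrite("pics/c.png",im[:,:,::-1])
for n in ["dial1_top","dial2_top","dial3_top","bolt_knob","lid_knob"]:
    print(n,[(x['at'],round(x['confidence'],2)) for x in tip_of("wrist",n)[:2]],proj(pc,c2w(q,PTS[n])))
print(read_time_s(),read_ft_force())
E
```

```text
3.3583
[0.5404736  0.01793412 0.1950221 ] [0.54089563 0.0163283  0.195     ]
dial1_top [([364.0, 220.3], 0.89)] [[369.62698386 224.22761793]]
dial2_top [([311.0, 220.9], 0.7)] [[319.02981327 224.10735428]]
dial3_top [([260.9, 224.7], 0.78)] [[268.42232575 224.03256968]]
bolt_knob [([170.5, 222.3], 0.56), ([317.7, 212.4], 0.26)] [[176.06479718 224.46857855]]
lid_knob [([315.0, 308.6], 0.69), ([362.8, 222.6], 0.17)] [[318.98821047 313.79890563]]
3.6583 [0.67014273 0.60701865 0.60688896]
```

View pics/c.png

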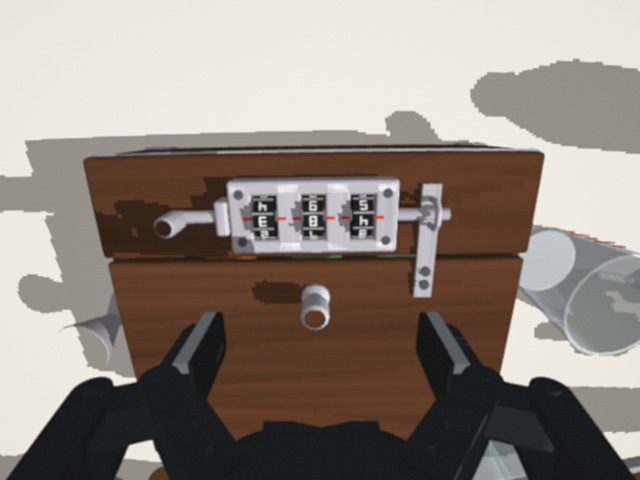

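```bash
python3 - <<'E'
from h import *
im=cv2.imread("pics/c.png")[175:255,225:405]
cv2.imwrite("pics/c2.png",cv2.resize(cv2.rotate(im,cv2.ROTATE_180),None,fx=4.4,fy=4.4,interpolation=cv2.INTER_CUBIC))
im=cv2.imread("pics/c.png")[140:340,80:280]
cv2.imwrite("pics/c3.png",cv2.resize(im,None,fx=3,fy=3,interpolation=cv2.INTER_CUBIC))
im=cv2.imread("pics/c.png")[140:340,360:560]
cv2.imwrite("pics/c4.png",cv2.resize(im,None,fx=3,fy=3,interpolation=cv2.INTER_CUBIC))
E
```

```text
(no output)
```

View pics/c2.png

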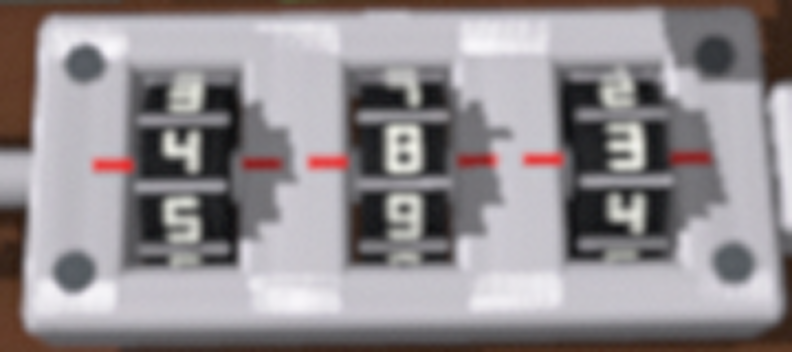

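View pics/c3.png

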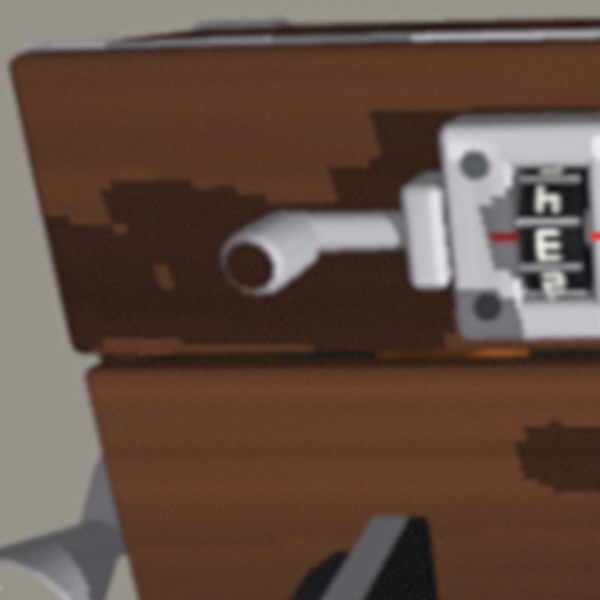

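View pics/c4.png

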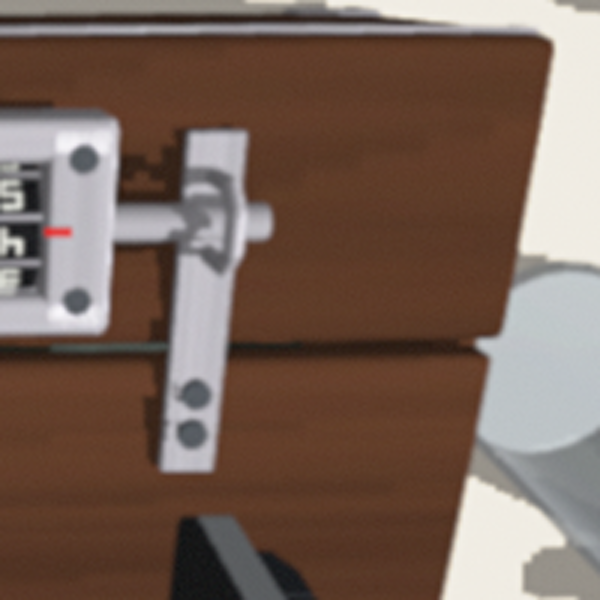

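```bash
python3 - <<'E'
from h import *
from scipy.optimize import least_squares
pc=camera_params("wrist"); print(read_eef_pos())
P=[(-.06,.15,.1),(-.06,-.15,.1),(-.13,.15,.1),(-.13,-.15,.1),(-.092,0,.116),(-.03,0,.1315)]
O=np.array([(526.7,251.7),(105,257.3),(543.7,152.0),(84,160),(312.8,217.2),(316,317)])
w=np.array([1,1,.5,.5,1.5,1])[:,None]
def res(q): return (proj(pc,c2w(q,P))-O)
for f in (lambda q:np.r_[(res(q)*w).ravel()], lambda q:np.r_[(res(np.r_[q[:2],0,q[3]])*w).ravel()]):
    s=least_squares(f,[.6,0,0.0,-.17],loss='soft_l1'); print(s.x.round(4)); print(f(s.x).reshape(-1,2).round(1))
q=s.x
for c in("scene","side"): print(c,proj(camera_params(c),c2w(np.r_[q[:2],0,q[3]],[PTS[k] for k in("FL","FR","BL","BR","lid_knob")])).round(0).tolist())
E
```

```text
[0.54077661 0.0170147  0.19503979]
[ 0.5987  0.0035 -0.0037 -0.1551]
[[-0.6  0.5]
 [ 0.5  1.4]
 [ 0.4 -0.7]
 [-0.6 -0.6]
 [ 0.6 -0.4]
 [-1.  -0.1]]
[ 0.5978  0.0038 -0.0021 -0.1536]
[[ 2.8  0.7]
 [-2.8  2.3]
 [ 2.3 -1.5]
 [-2.6 -1. ]
 [ 0.5 -0.5]
 [-0.9  1.6]]
scene [[427.0, 252.0], [336.0, 191.0], [337.0, 311.0], [249.0, 234.0], [347.0, 229.0]]
side [[237.0, 224.0], [283.0, 299.0], [339.0, 202.0], [404.0, 266.0], [302.0, 238.0]]
```

```bash
python3 - <<'E'
from h import *
from scipy.optimize import least_squares
pc=camera_params("wrist"); im=read_camera("wrist")[:,:,::-1].copy(); cv2.imwrite("pics/d.png",im)
a=cv2.cvtColor(cv2.imread("pics/c.png"),cv2.COLOR_BGR2GRAY); b=cv2.cvtColor(im,cv2.COLOR_BGR2GRAY)
P=[(-.06,.15,.1),(-.06,-.15,.1),(-.13,.15,.1),(-.13,-.15,.1),(-.092,0,.116),(-.03,0,.1315)]
O=np.array([(526.7,251.7),(105,257.3),(543.7,152.0),(84,160),(312.8,217.2),(316,317)],np.float32)
N,st,_=cv2.calcOpticalFlowPyrLK(a,b,O.reshape(-1,1,2),None,winSize=(25,25)); N=N.reshape(-1,2); print((N-O).round(2),st.ravel())
w=np.array([1,1,.5,.5,1.5,1])[:,None]
f=lambda q:((proj(pc,c2w(q,P))-N)*w).ravel()
s=least_squares(f,[.6,0,0.0,-.17],loss='soft_l1'); print(s.x.round(4)); print(f(s.x).reshape(-1,2).round(1), read_eef_pos(), read_ft_force(), read_time_s())
E
```

```text
[[ 1.15 -0.86]
 [ 1.   -0.74]
 [ 1.25 -1.02]
 [ 1.05 -0.8 ]
 [ 1.16 -0.95]
 [ 1.16 -0.79]] [1 1 1 1 1 1]
[ 0.5983  0.0043 -0.0038 -0.1547]
[[-0.6  0.5]
 [ 0.4  1.5]
 [ 0.4 -0.7]
 [-0.6 -0.6]
 [ 0.7 -0.4]
 [-0.9 -0.1]] [0.54081416 0.01683804 0.19503277] [ 0.13666554 -0.06663465 -0.10306636] 3.7083
```

```bash
cat >> h.py <<'E'
Q=[.5983,.0043,0,-.155]
QT=quat(Q)
def go(P,speed=.15,q=None): movel(c2w(Q,P)[0],QT if q is None else q,speed=speed)
def fz(b): return (np.array(read_ft_force())-b)
def feel(x,y,z0,zmin,b,target=5.0,step=.0005,speed=.006):
    z=z0
    while z>zmin:
        z-=step; go((x,y,z),speed=speed); f=fz(b)
        if f[2]>1.0: print("z %.4f eef %.4f F"%(z,read_eef_pos()[2]),f.round(2),"t",round(read_time_s(),2))
        if f[2]>target: return z
    return None
def drag(x0,x1,y,z,b,n=6,speed=.02,F=6.5,k=2500.):
    for i in range(1,n+1):
        x=x0+(x1-x0)*i/n; go((x,y,z),speed=speed); f=fz(b)
        print("x %.4f z %.4f"%(x,z),f.round(2))
        if f[2]>12: z+=.0006
        else: z+=float(np.clip((f[2]-F)/k*.5,-.0004,.0006))
    return z
E
python3 - <<'E'
from h import *
move_gripper(0.0,effort=30); print(read_time_s(),read_finger_gap())
x,y=-.092+.0047,.03
go((x,y,.152),speed=.12); pause(.1)
print(read_time_s(), read_eef_pos()-c2w(Q,(x,y,.152))[0])
b=np.array(read_ft_force()); print(b)
z=feel(x,y,.150,.134,b,target=3.0)
print(z,read_time_s())
E
```

```text
4.475 6.737198124702113e-05
5.2083 [ 0.00116165 -0.00061737  0.00087767]
[ 0.15480032 -0.51793703 -0.31110151]
z 0.1460 eef 0.1459 F [-0.35  0.58  1.46] t 7.53
z 0.1430 eef 0.1430 F [-1.06  0.89  1.31] t 9.03
z 0.1425 eef 0.1424 F [0.21 1.14 1.03] t 9.28
z 0.1420 eef 0.1423 F [-0.58  1.93  1.97] t 9.53
z 0.1415 eef 0.1421 F [-0.83 -0.05  5.  ] t 9.78
0.1415 9.775
```

```bash
python3 - <<'E'
from h import *
b=np.array([ 0.15, -0.5, -0.31])
x=-.092+.0047; print(fz(b).round(2))
z=drag(x,x-.0094,.03,.1413,b,n=5,speed=.015,k=5000)
pause(.1);print(z,fz(b),read_eef_pos(),read_time_s())
E
```

```text
[-0.83 -0.07  5.  ]
x -0.0892 z 0.1413 [ 0.52 -0.81  6.04]
x -0.0911 z 0.1413 [ 0.47 -0.78  6.95]
x -0.0929 z 0.1413 [-0.55 -1.05  7.01]
x -0.0948 z 0.1414 [-0.96  0.29  7.14]
x -0.0967 z 0.1414 [-1.33 -1.63  8.36]
0.1416005250436075 [-0.99063924 -0.32459643  7.4111717 ] [0.50759295 0.04893485 0.14204281] 11.25
```

```bash
python3 - <<'E'
from h import *
go((-.0967,.03,.150),speed=.05)
x=-.0967;y=-.03
go((x,y,.150),speed=.12); go((x,y,.1445),speed=.03);pause(.1)
b=np.array(read_ft_force());print(b.round(2))
for k in range(2):
    z=feel(x,y,.1430,.138,b,target=4.0)
    z=drag(x,x+.0094,y,z-.0001,b,n=5,speed=.015,k=5000)
    pause(.05);print(z,fz(b).round(2),read_time_s())
    go((x+.0094,y,.147),speed=.05)
    if k==0: go((x,y,.147),speed=.08); go((x,y,.1435),speed=.03)
# view
go((-.085,0,.195),speed=.12); pause(.3)
pc=camera_params("wrist"); im=read_camera("wrist")[:,:,::-1].copy(); cv2.imwrite("pics/e.png",im)
u,v=proj(pc,c2w(Q,(-.092,0,.116)))[0].astype(int); print(u,v,read_time_s())
cv2.imwrite("pics/e2.png",cv2.resize(cv2.rotate(im[v-45:v+45,u-95:u+95],cv2.ROTATE_180),None,fx=4.2,fy=4.2,interpolation=cv2.INTER_CUBIC))
E
```

```text
[-0.09 -0.02 -0.22]
z 0.1420 eef 0.1422 F [0.17 0.57 2.23] t 13.39
z 0.1415 eef 0.1421 F [-0.49 -1.32  6.19] t 13.64
x -0.0948 z 0.1414 [ 0.39 -1.14  5.61]
x -0.0929 z 0.1413 [-0.58 -0.98  5.45]
x -0.0911 z 0.1412 [-0.38 -0.14  5.36]
x -0.0892 z 0.1411 [0.92 0.1  5.67]
x -0.0873 z 0.1410 [-1.73 -0.31  8.73]
0.1412325647473427 [-0.43  0.3   7.62] 15.0667
z 0.1420 eef 0.1422 F [-0.05 -0.68  1.81] t 16.43
z 0.1415 eef 0.1421 F [-0.56  0.37  5.77] t 16.68
x -0.0948 z 0.1414 [-0.53 -0.26  5.32]
x -0.0929 z 0.1413 [-0.34  0.03  5.22]
x -0.0911 z 0.1412 [ 0.4  -1.16  4.85]
x -0.0892 z 0.1410 [ 0.86 -0.55  5.31]
x -0.0873 z 0.1409 [-1.82 -0.51  7.07]
0.14092776288779146 [-0.36 -0.47  6.64] 18.1083
322 258 19.3583
```

View pics/e2.png

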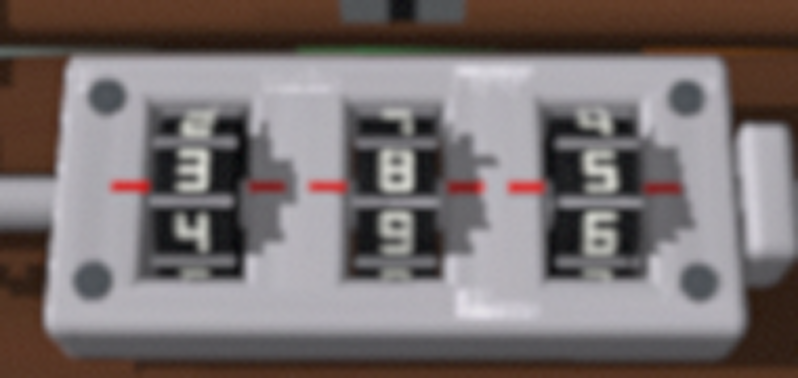

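View pics/e.png

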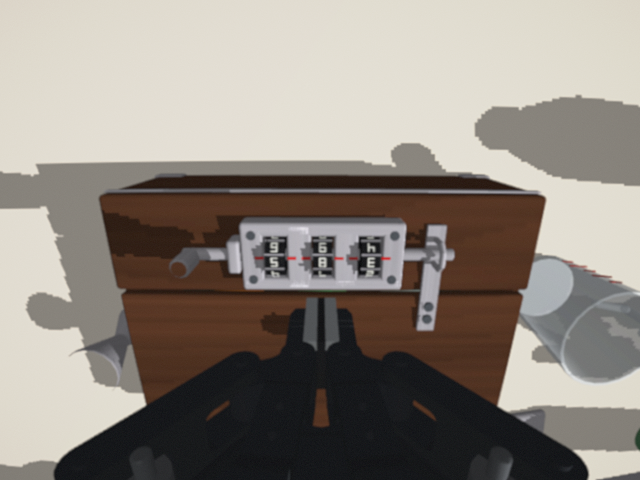

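```bash
python3 - <<'E'
from h import *
print(read_qpos().round(2))
for t in (np.pi/2,-np.pi/2):
    r=inverse_kinematics(c2w(Q,(-.092,-.085,.2))[0],quat(Q,turn=t)); print(t,None if r is None else np.round(r,2))
im=cv2.imread("pics/e.png"); pc=camera_params("wrist")
for P in [(-.092,-.085,.135),(-.092,-.085,.117),(-.03,0,.1315),(-.06,.15,.1),(-.06,-.15,.1),(-.092,0,.116)]:
    u,v=proj(pc,c2w(Q,P))[0]; cv2.circle(im,(round(u),round(v)),1,(0,255,0),-1)
cv2.imwrite("pics/e3.png",cv2.resize(im[180:330,90:290],None,fx=4,fy=4,interpolation=cv2.INTER_CUBIC))
E
```

```text
[-0.5   0.2   0.42  1.99 -0.1   0.97  1.39]
1.5707963267948966 [ 0.96  0.31 -1.03  1.97  0.31  1.03  2.78]
-1.5707963267948966 [-0.56  0.17  0.67  2.03 -0.13  0.98  0.02]
```

View pics/e3.png

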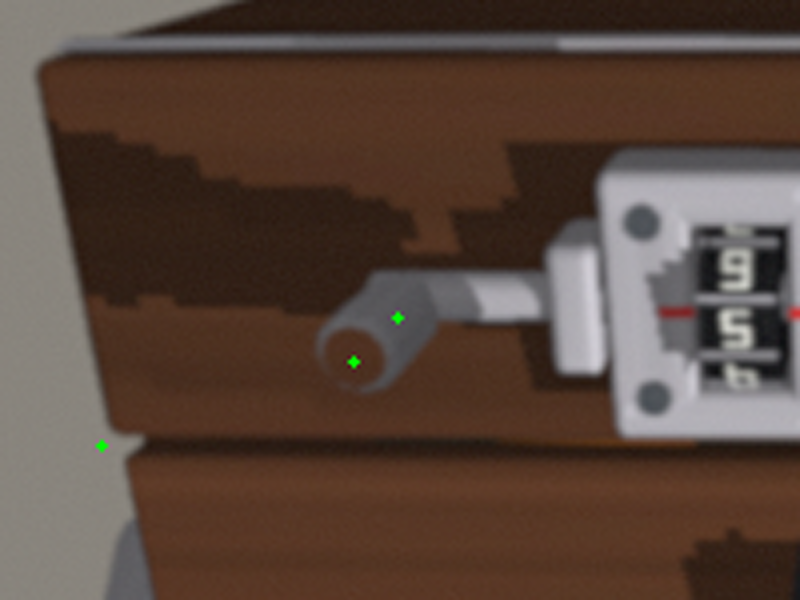

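```bash
python3 - <<'E'
from h import *
QB=quat(Q,turn=-np.pi/2)
move_ptp(c2w(Q,(-.092,-.086,.195))[0],QB); print(read_time_s())
move_gripper(.045,effort=25); print(read_time_s())
go((-.092,-.086,.127),speed=.08,q=QB); pause(.1); print(read_eef_pos()-c2w(Q,(-.092,-.086,.127))[0],read_ft_force().round(1),read_time_s())
im=read_camera("wrist")[:,:,::-1]; cv2.imwrite("pics/f.png",im); cv2.imwrite("pics/f2.png",read_camera("side")[180:330,190:390,::-1].repeat(4,0).repeat(4,1))
E
```

```text
20.5917
21.0917
[ 6.46986270e-04 -5.49751867e-05  6.50835265e-04] [-0.2  0.  -0.4] 22.1917
```

View pics/f.png

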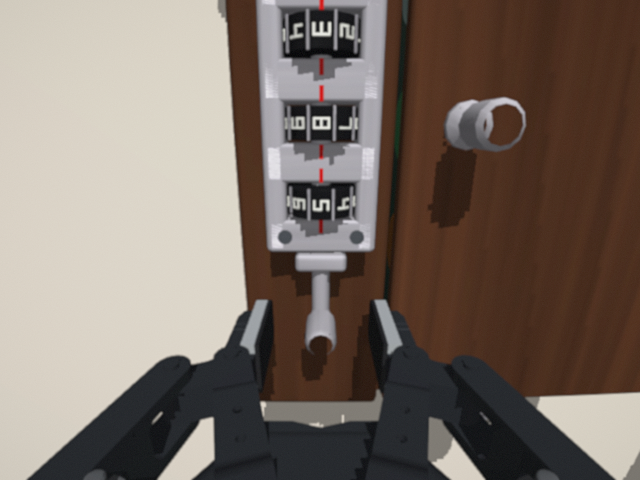

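View pics/f2.png

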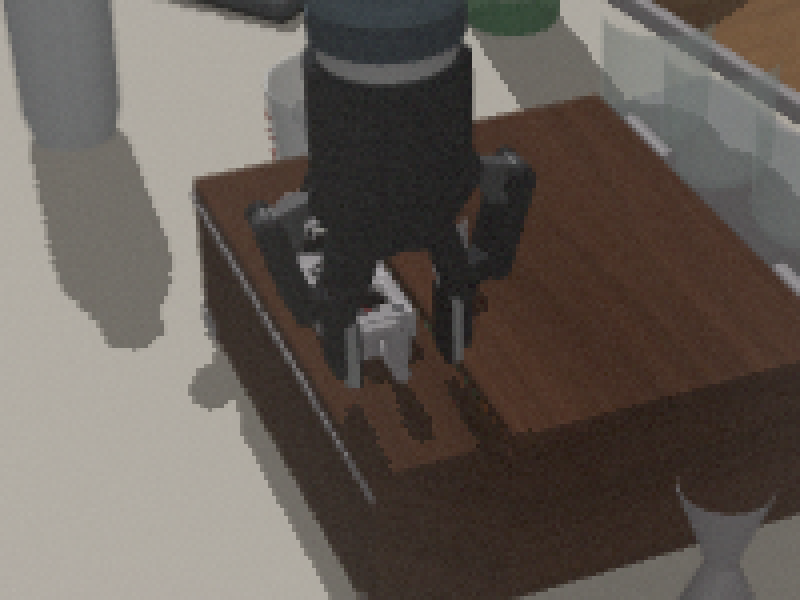

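```bash
python3 - <<'E'
from h import *
QB=quat(Q,turn=-np.pi/2)
b=np.array(read_ft_force())
move_gripper(.0,effort=30); print(read_finger_gap(),(read_ft_force()-b).round(1),read_time_s())
ey=np.array([-np.sin(Q[3]),np.cos(Q[3]),0])
y=-.086
for d in (.004,.008,.012,.016,.020,.0225,.0245):
    go((-.092,y-d,.127),speed=.03,q=QB); f=read_ft_force()-b
    print(d,"along y",round(float(f@ey),1),f.round(1),round(read_time_s(),2))
    if f@ey>12: break
pause(.1); print(read_finger_gap(),read_eef_pos(),(read_ft_force()-b).round(1))
cv2.imwrite("pics/g.png",read_camera("wrist")[:,:,::-1])
E
```

```text
0.011873829604425899 [ 0.5 -0.2 -0.5] 22.6833
0.004 along y 0.5 [1.5 0.2 0.5] 22.97
0.008 along y -0.3 [ 0.9 -0.5  1. ] 23.25
0.012 along y 0.2 [0.9 0.1 1. ] 23.53
0.016 along y -0.2 [ 2.1 -0.6  1.8] 23.82
0.02 along y 0.2 [ 3.  -0.3  2.6] 24.1
0.0225 along y -0.0 [ 2.5 -0.4  2. ] 24.35
0.0245 along y 1.4 [3.3 0.9 2.6] 24.6
0.011828894179526336 [ 0.4907855  -0.09026661  0.12717026] [2.9 1.8 2.5]
```

View pics/g.png

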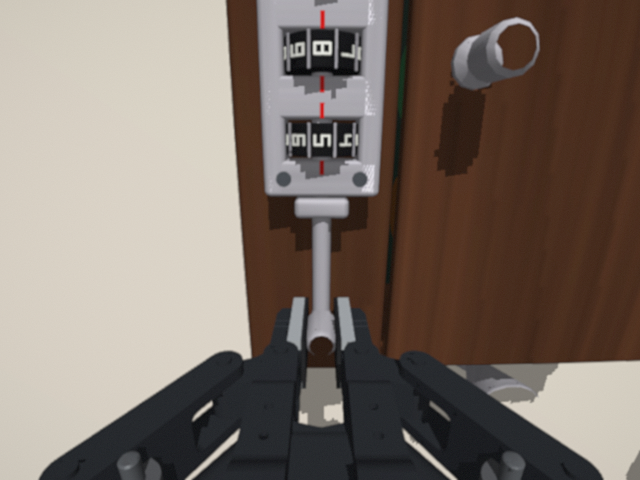

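```bash
cat >> h.py <<'E'
def knob(th):
    c,s=np.cos(th),np.sin(th); return np.array([.128-.158*c+.0275*s,0,.094+.158*s+.0275*c])
def lidpose(th,f=.4,off=.004):
    a=f*th; k=knob(th)+off*np.array([np.sin(a),0,np.cos(a)])
    return k,quat(Q,tilt=a)
E
python3 - <<'E'
from h import *
print(R.from_quat(quat(Q,tilt=.4)).as_matrix()[:,2])
QB=quat(Q,turn=-np.pi/2)
move_gripper(.045)
go((-.092,-.1105,.175),speed=.15,q=QB)
move_ptp(c2w(Q,(-.03,0,.175))[0],QT); pause(.1)
cv2.imwrite("pics/h.png",read_camera("wrist")[:,:,::-1]); print(read_time_s(),read_qpos().round(2))
for th in np.radians([0,30,60,78]):
    k,o=lidpose(th); r=inverse_kinematics(c2w(Q,k)[0],o); print(k,None if r is None else np.round(r,2))
E
```

```text
[-0.38474981  0.06011844 -0.92106099]
27.0 [-0.4   0.32  0.36  1.88 -0.14  0.96  1.44]
[-0.03    0.      0.1255] [-0.38  0.39  0.35  1.91 -0.17  0.87  1.47]
[0.00574963 0.         0.20072829] [-0.33  0.48  0.37  1.62 -0.2   1.29  1.51]
[0.07444265 0.         0.2482362 ] [-0.25  0.71  0.39  1.21 -0.27  1.69  1.55]
[0.12412112 0.         0.25768635] [-0.17  0.9   0.39  0.89 -0.32  1.93  1.55]
```

View pics/h.png

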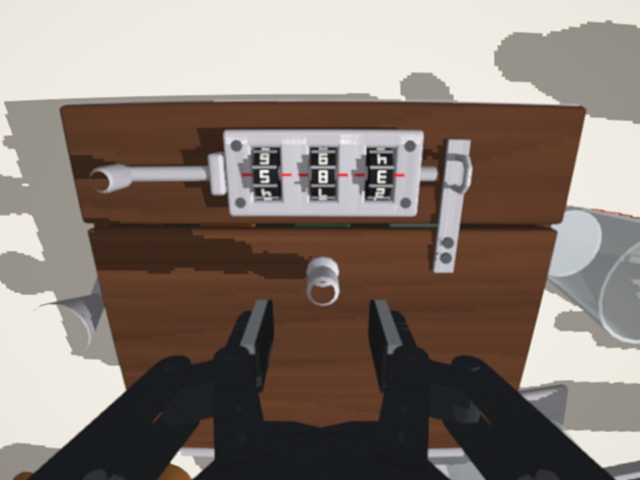

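```bash
python3 - <<'E'
from h import *
k,o=lidpose(0,.3); go(k,speed=.08,q=o); pause(.1)
b=np.array(read_ft_force()); move_gripper(0.,effort=40); print(read_finger_gap(),read_time_s())
for d in range(5,81,5):
    k,o=lidpose(np.radians(min(d,78)),.3); go(k,speed=.06,q=o); f=read_ft_force()-b
    print(d,f.round(1),round(read_finger_gap(),4),round(read_time_s(),2))
    if np.linalg.norm(f)>35 or (d==5 and f[2]<-20): print("stop"); break
cv2.imwrite("pics/i.png",read_camera("side")[:,:,::-1])
cv2.imwrite("pics/i2.png",read_camera("scene")[:,:,::-1])
E
```

```text
0.016368948413777104 28.2333
5 [ 1.3  0.6 -1.1] 0.0164 28.62
10 [ 2.   0.3 -2.9] 0.016 29.0
15 [ 2.   0.5 -2.7] 0.0159 29.38
20 [ 2.2  0.7 -4.6] 0.016 29.77
25 [-0.9  0.4 -4.5] 0.016 30.15
30 [-1.8  1.1 -3.5] 0.0166 30.53
35 [-2.7  0.9 -2. ] 0.0164 30.92
40 [-3.6  0.9 -1.2] 0.0163 31.3
45 [-4.3  1.3 -1.3] 0.0161 31.68
50 [-5.1  1.2 -1.2] 0.0162 32.07
55 [-4.2  0.8 -0.4] 0.0165 32.45
60 [-4.3  0.  -0.7] 0.0166 32.83
65 [-3.9 -0.5  1.1] 0.0164 33.22
70 [-4.7 -0.7  1.5] 0.0164 33.6
75 [-3.8 -0.7  1.7] 0.0165 33.98
80 [-4.9 -0.6  2.3] 0.0158 34.27
```

View pics/i.png

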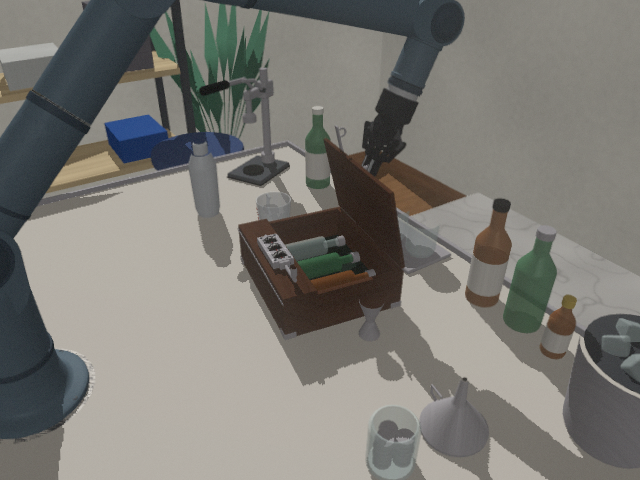

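View pics/i2.png

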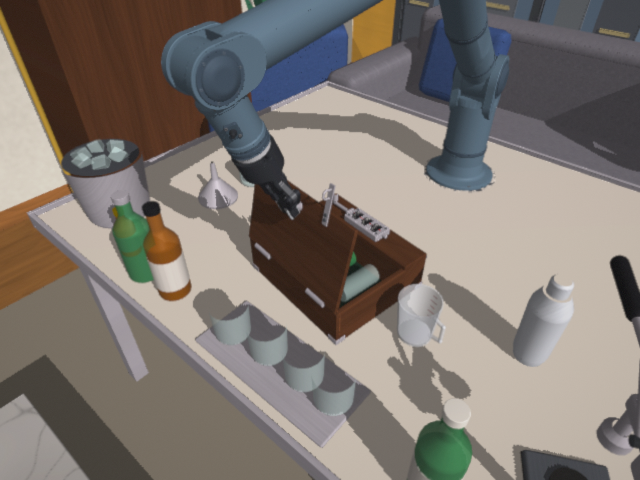

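```bash
python3 - <<'E'
from h import *
move_gripper(.05); 
k,o=lidpose(np.radians(78),.3); a=.3*np.radians(78)
for d in (.09,.07,.05):
    try: go(k+d*np.array([np.sin(a),0,np.cos(a)]),speed=.08,q=o); print("retreat",d); break
    except MotionError as e: print(e)
pause(.3); print(read_ft_force().round(2),read_time_s())
cv2.imwrite("pics/j.png",read_camera("side")[:,:,::-1]); cv2.imwrite("pics/j2.png",read_camera("wrist")[:,:,::-1])
p=camera_params("side")
for d in (65,70,75,78,82):
    # lid front corners
    t=np.radians(d);c,s=np.cos(t),np.sin(t); L=[(.128-.188*c+.006*s,y,.094+.188*s+.006*c) for y in(.15,-.15)]
    print(d,proj(p,c2w(Q,L)).round(0).tolist())
E
```

```text
retreat 0.09
[-0.59 -0.55  0.6 ] 36.375
65 [[310.0, 142.0], [376.0, 200.0]]
70 [[316.0, 139.0], [384.0, 195.0]]
75 [[323.0, 136.0], [391.0, 191.0]]
78 [[327.0, 134.0], [396.0, 189.0]]
82 [[332.0, 133.0], [402.0, 187.0]]
```

View pics/j.png

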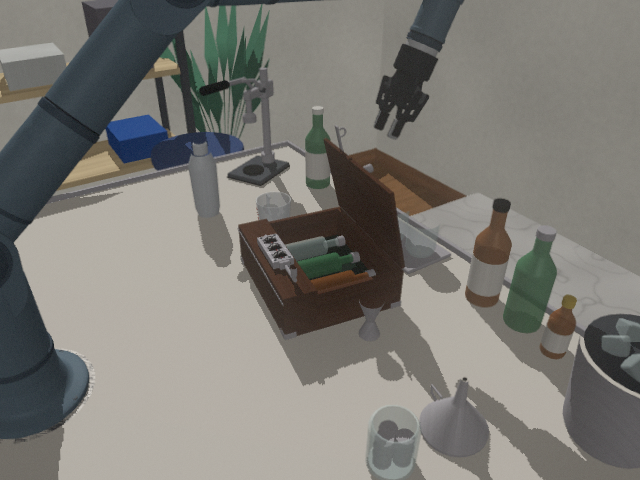

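View pics/j2.png

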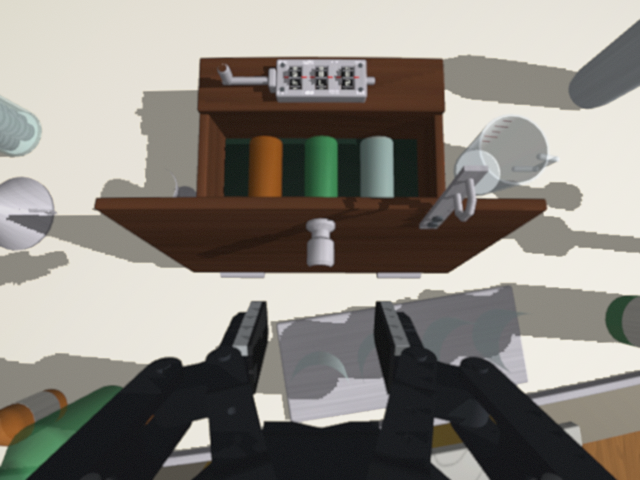

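```bash
python3 -c "
from bench import *
print(sign_off(), read_time_s())"
```

```text
the job is handed in; nothing more can be done
the job is handed in; nothing more can be done
```

The chest is open and the job is handed in, with the last clock reading at 36.4 s of the 72 s allowed.

- **Dials:** they started at 4-8-3. I rolled the left dial back one number and the right dial forward two, and left the middle one alone. The wrist picture then showed 3-8-5 on the red marks. The highest reading while pressing on the dials was about 8.7 N. That is sampled between moves, so a brief higher peak could have been missed.
- **Bolt:** I drew it about 24 mm, and the picture showed its end clear of the hasp.
- **Lid:** I raised it by its knob to a commanded 78°. In the side picture after release, its top edge lies close to where 78° predicts (about 75–80°).
- **Last checks:** the gripper had backed 90 mm off the knob. The wrist force was down to noise (under 1 N per axis). The things around the chest looked unmoved.

One mismatch: my fit from the wrist camera put the chest about 4 mm below the table. I took its height as 0 and felt for the dial tops instead, which caused no trouble.

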